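Clamp the whetstone in its holder

ROBOT

A 6-joint arm with a two-finger parallel gripper is mounted at the origin on a cart in front of the work surface, level with it; the furniture and walls round the work are solid. World frame = base frame: x ahead of the robot, y to its left, z up, the work surface at z = 0. Lengths are in m, angles in rad, forces in N, time in s.
With the tool pointing down it reaches from about 0.35 to 0.975 m from the base axis. Payload 4.9 kg.
Tool frame: the origin (TCP) lies midway between the tips of the shut fingers; the grasp point (between the pads) lies 19 mm behind it; z points along the fingers, y is the line along which they close (so a half turn about z gives the same grasp; the last joint's range is limited). The gripper opens to 85 mm and grips with 20 to 120 N. Pads are 22 mm wide; open, the fingers measure 114 mm over their backs; the gripper's body (76 mm by 85 mm) begins 54 mm behind the grasp point. The pads swing forward as they close: fully open they stand 13 mm farther back than shut.
Start: joints at [1.198, 0.053, 1.613, -0, 1.476, -0.119], TCP at [0.157, 0.605, 0.231] pointing down, gripper open.
Joint ranges: [-3.01, 3.01], [-1.01, 2.22], [0.06, 2.58], [-1.02, 4.17], [0.09, 2.62], [-3.14, 3.14]. Speed limits (rad/s): [2.57, 2.57, 3.14, 3.14, 3.14, 3.14].

INTERFACE

Orientations are given as a rotation vector (axis times angle).
In Python, from station import ctrl, optics, job gives the robot as it stands.
- The arm moves only by the shell command python3 -m jog 'ROWS' [OPENING] [FORCE]. ROWS is JSON, a list of rows, each a list of 2 entries, a list of its own where there are three numbers: the shift along the tool's x, y, z in m, then the turn, a rotation vector about the tool's x, y, z in rad. A call has 1 to 5 rows; each row is the pose to reach, as a shift and turn from the pose commanded when the call began, along the tool's axes at that moment; what a row does not reach only later rows make up. A row lasts 1/10 s, in which the tool goes at most 50 mm and 8.59 degrees, less where a joint would pass 70% of its speed; a pose out of reach is approached as far as the arm can. A call with a gripper value outside its range is refused whole. OPENING is the opening, from 0 (shut) to 1 (fully open), set as the call begins (- or left out, the last holds). The fingers move at their own pace and stop on an object; FORCE is the grip in N (left out, the last holds). Time passes only in rows, so rows that repeat a pose let the fingers close. It gives the time, the measured TCP pose, the force, the opening and the grip force at its end, in the units of the state.
- ctrl.get_obs(): the state, without advancing time (a new reading comes with each control period).
- optics.get_image(name): name is "scene" or "top" or "wrist"; returns a dict with "image" (384x512x3 uint8, blue, green, red), "fx", "fy", "cx", "cy" (pixels), "D" ([k1, k2, p1, p2, k3] as OpenCV has them; the pictures are not rectified), "rvec" (rotation vector, rad) and "tvec" (3), from world to camera coordinates, as OpenCV has them; the wrist camera has in their place "mount" (4x4, takes a point from camera to tool coordinates, whose origin is the TCP and whose axes are the flange's). Camera axes: x right, y down, z forward; pixel columns grow to the right and rows downward; lengths in m; the calibration is good to about 2 mm. A picture is of the moment at which its call begins: read the wrist's pose just before it. There is no depth.
- job.finish_job(): hands the job in; it is judged then, once.
The state is a dict: "t": time; "q": joint angles; "dq": joint speeds; "effort": joint torques, N m; "tool_pos": TCP position; "tool_rot": TCP orientation; "contact_force": force on the tool from outside, world axes, zero at the start; "wrist_torque": the same for the moment, N m; "opening": finger opening in m; "grip_force": force on a finger pad.
Only numpy, scipy, OpenCV 4.12 (cv2) and the standard library are available. Lean on these libraries where they do the work, as an engineer would, in place of code of your own. Each camera call takes 0.05 s, during which the arm holds its last target. There are 200 camera calls.

TASK

Get the whetstone ready for sharpening: swing the holder's sprung curved arm back by its knob until it stays open by itself, then lay the larger whetstone flat on the rubber bed and slide it home until it bears on both fixed edges, the long edge and the end stop, with no gap, but without forcing it. Bring the arm back by its knob until it presses on the stone, easing it all the way and never letting it snap shut, and let go. Leave everything else on the worktop where it is.

Things in the scene. Friction and masses are not known exactly. Their poses are not given: they have to be found in the camera images.
- holder: Whetstone holder fixed to the worktop: light wooden base 132 mm (its x) x 230 mm (its y) with a grippy black rubber bed (friction about 1.1: a stone dragged on it resists with some 4 to 8 N); origin at the centre of its underside, z up. The bed's top is 18 mm above the worktop. Wall cabinets hang 0.47 m above the worktop behind it (from about x = 0.6 m): keep the wrist low there.
- seat (a point): Point on the bed, fixed to the holder at x = 22.5, y = 20, z = 18 mm of its frame and with its axes: the whetstone's origin lies here when the stone is fully home, long side along y.
- long_edge: Fixed steel edge on the far (+x) side of the bed; frame equal to the holder's. Its face, at holder x 47.5 mm, is two upright tabs 11 mm high above the bed, from y -56 to -16 mm and y 56 to 96 mm; the 72 mm gap between them (only a strip 1 mm above the bed) leaves room for a finger.
- end_stop: The fixed steel stop at the +y end of the bed; frame equal to the holder's. Its face, at holder y = 100 mm, is 42 mm wide, centred on x = 22.5 mm, 11 mm high above the bed.
- clip (a joint): Angle (rad) of the sprung curved steel arm: 0 closed (as found; it then blocks the bed by 8 mm), about 0.12 resting on a stone that is home, 0.80 open at a hard stop; opens clockwise seen from above. Its spring works over centre: below 0.52 it closes the arm, above 0.52 it holds it open by itself. Moving the knob takes 2 to 3 N; on the stone it presses with about 4 N.
- clip_knob (a point): Middle of the black round upright knob on the arm's free end, 66 mm above the worktop, 95 mm from the pin; diameter 16 mm, from 48 to 82 mm above the worktop (a thinner stem below). Pinch it from above or push it sideways; it may turn in the fingers.
- clip_pivot (a point): The arm's hinge pin, at holder x -44.5, y -13 mm, z 30 mm; axes as the holder's. At joint value q the knob lies in direction -0.929 - q (rad, from holder +x towards +y) from it. The arm is 24 to 36 mm above the worktop, its hub 41 mm; a spring strut up to 37 mm high lies along the base's -x border from its y -15 to 45 mm.
- whetstone: The larger two-layer grey and tan sharpening stone, 50 mm (its x) x 160 mm (its y) x 25 mm, about 0.5 kg, loose, lying flat; origin at the centre of its underside, z up. Either way round is right.
- slip_stone: A smaller stone of the same look, 28 x 100 x 14 mm; not wanted, stays where it is. Origin at the centre of its underside.
- corkscrew: Waiter's corkscrew lying on the worktop, 57 x 103 x 15 mm, bystander; origin at its underside.
- lime: A lime, 56 x 46 x 43 mm, bystander; origin at its underside.
- salt_shaker: Salt shaker, 44 mm across, 90 mm high, bystander; origin at its underside.
- olive_jar: Jar with green lid, 69 mm across, 84 mm high, bystander; origin at its underside.
- pepper_mill: Wooden pepper mill, 58 mm across, 170 mm high, bystander; origin at its underside.
- jigger: Steel double measure, 46 mm across, 84 mm high, bystander; origin at its underside.

How it is judged:
On the way, in this order (a step that is already met when the one before it is completed fails the run):
1. the sprung arm stands open by itself, not touched by the robot (value of joint clip above 0.65 rad and contact force between clip and the fingers below 0.1 N), for 0.2 s.
2. with the arm still open, the whetstone lies flat on the bed, square, within 1.5 mm of its seat's line on both sides and bearing on both the long edge and the end stop (value of joint clip above 0.6 rad and x of whetstone in the frame of seat above -0.0015 m and y of whetstone in the frame of seat above -0.0015 m and z of whetstone in the frame of seat below 0.002 m and angle between whetstone's own z axis and vertical below 0.03 rad and angle between the y axis of whetstone and the y axis of seat, either way round below 0.025 rad and distance between whetstone and seat below 0.003 m and contact force between whetstone and long_edge above 0.2 N and contact force between whetstone and end_stop above 0.2 N), for 0.1 s.
At the end, for the whole second after the job is handed in: The whetstone lies flat on the bed, square with it (within 0.025 rad) and no more than 1.5 mm from the long edge and from the end stop, at rest, and the sprung arm presses on it (more than 1 N) by its own spring (x of whetstone in the frame of seat above -0.0015 m and y of whetstone in the frame of seat above -0.0015 m and contact force between whetstone and clip above 1 N and distance between whetstone and seat below 0.003 m and angle between the y axis of whetstone and the y axis of seat, either way round below 0.025 rad and angle between whetstone's own z axis and vertical below 0.03 rad and linear speed of whetstone below 0.005 m/s and value of joint clip below 0.25 rad); the robot touches nothing.
It fails at once if the stone is forced against the long edge or the end stop (more than 20 N) (contact force between whetstone and long_edge above 20 N or contact force between whetstone and end_stop above 20 N).
It fails at once if the arm snaps shut (closes faster than 3 rad/s) (velocity of joint clip below -3 rad/s).
It fails at once if another thing on the worktop is pushed away (more than 20 mm) (distance of any of slip_stone, corkscrew, lime, salt_shaker, olive_jar, pepper_mill, jigger from where it was at the start of the episode above 0.02 m).
It also fails if it takes over 69 s, if anything falls off the work surface, if the arm or the gripper's body presses on something with over 40 N, if the wrist force passes 120 N, or if a joint passes its speed limit or range.

## Working session

There is one attempt and no reset: what is moved stays moved. The work goes in short steps, Python scripts to look and compute and a shell command to move; the robot and the scene stay as the last step left them, time stands still between calls to the robot, and variables do not carry over. Pictures are saved under pics/ and viewed, at most 10 in all, crops included, and the job is handed in when it is done.

```bash
ls; mkdir -p pics; cat > h.py <<'E'
import numpy as np, cv2
from scipy.spatial.transform import Rotation as R
from station import ctrl, optics, job
def grab(n):
    o=ctrl.get_obs(); d=optics.get_image(n)
    if n=="wrist":
        T=np.eye(4); T[:3,:3]=R.from_rotvec(o["tool_rot"]).as_matrix(); T[:3,3]=o["tool_pos"]
        M=T@np.array(d["mount"]); 
    else:
        W=np.eye(4); W[:3,:3]=R.from_rotvec(np.ravel(d["rvec"])).as_matrix(); W[:3,3]=np.ravel(d["tvec"]); M=np.linalg.inv(W)
    d["M"]=M; d["K"]=np.array([[d["fx"],0,d["cx"]],[0,d["fy"],d["cy"]],[0,0,1.]]); return d
def save(n,name):
    d=grab(n); cv2.imwrite(f"pics/{name}.png",d["image"]); np.save(f"pics/{name}.npy",d,allow_pickle=True); return d
def load(name): return np.load(f"pics/{name}.npy",allow_pickle=True).item()
def ray(d,uv):
    p=cv2.undistortPoints(np.array([[uv]],float),d["K"],np.array(d["D"],float)).ravel()
    v=d["M"][:3,:3]@np.array([p[0],p[1],1]); return d["M"][:3,3],v/np.linalg.norm(v)
def onz(d,uv,z):
    c,v=ray(d,uv); return c+v*(z-c[2])/v[2]
def tri(*l):
    A=np.zeros((3,3));b=np.zeros(3)
    for d,uv in l:
        c,v=ray(d,uv);P=np.eye(3)-np.outer(v,v);A+=P;b+=P@c
    return np.linalg.solve(A,b)
def proj(d,P):
    W=np.linalg.inv(d["M"]); return cv2.projectPoints(np.array(P,float).reshape(-1,3),cv2.Rodrigues(W[:3,:3])[0],W[:3,3],d["K"],np.array(d["D"],float))[0].reshape(-1,2)
E
python3 - <<'E'
from h import *
a=save("scene","s0");b=save("top","t0");
cv2.imwrite("pics/t0b.png",cv2.resize(b["image"],(800,600),interpolation=cv2.INTER_CUBIC))
cv2.imwrite("pics/s0b.png",cv2.resize(a["image"],(800,600),interpolation=cv2.INTER_CUBIC))
o=ctrl.get_obs();print(o)
for d in(a,b):print(d["M"].round(3))
E
```

```text
pics
{'t': 0.1, 'q': array([ 1.19797578e+00,  5.33171088e-02,  1.61413474e+00, -8.51998900e-06,
        1.47599860e+00, -1.18989095e-01]), 'dq': array([ 9.68557162e-04, -1.54693921e-04, -3.24457117e-03,  2.28173259e-04,
       -1.23466353e-05, -1.11104427e-03]), 'effort': array([ 4.45860987e-04, -3.94901454e+01, -3.71364713e+01, -1.77974857e-04,
        3.84066050e-03, -4.32408115e-06]), 'tool_pos': array([0.15673861, 0.60445492, 0.23018278]), 'tool_rot': array([-3.97590342e-01, -3.11588328e+00,  2.83327384e-03]), 'contact_force': array([ 0.40580382,  0.32051183, -0.11073939]), 'wrist_torque': array([-0.0050245 , -0.04574664,  0.01204437]), 'grip_force': 0.0, 'opening': 0.08554857311183953}
[[ 0.646 -0.351  0.678 -0.34 ]
 [-0.764 -0.318  0.562 -0.712]
 [ 0.019 -0.881 -0.473  0.694]
 [ 0.     0.     0.     1.   ]]
[[-1.700e-02 -9.900e-01  1.420e-01  3.720e-01]
 [-1.000e+00  1.700e-02 -4.000e-03  4.300e-02]
 [ 1.000e-03 -1.420e-01 -9.900e-01  1.312e+00]
 [ 0.000e+00  0.000e+00  0.000e+00  1.000e+00]]
```

View pics/t0b.png

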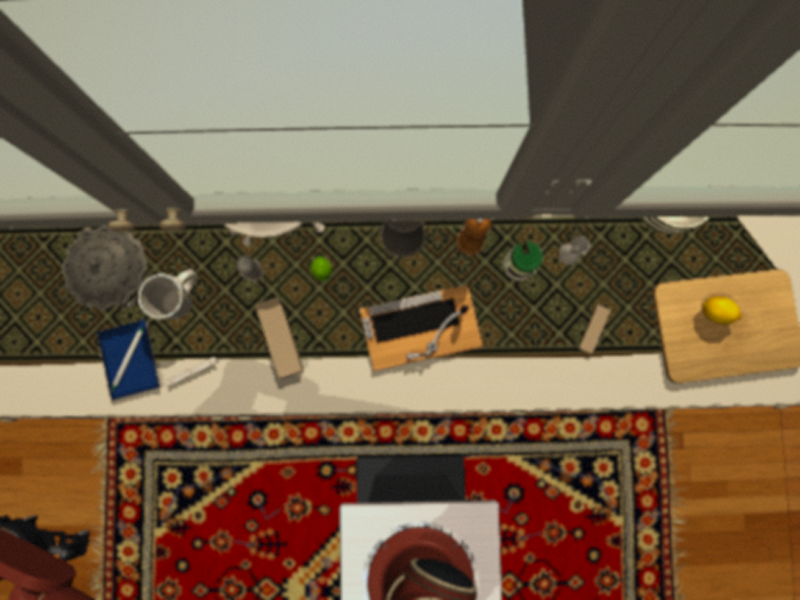

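View pics/s0b.png

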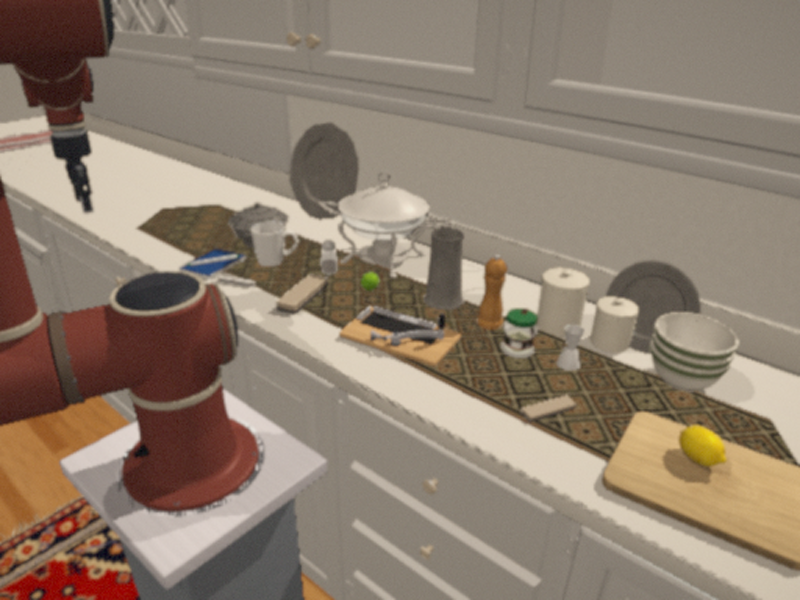

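The top view shows the whetstone near (279,340), the holder near (420,330), its knob near (463,311) and the slip stone near (595,328), all in 800-px coordinates.

```bash
python3 - <<'E'
from h import *
d=load("t0");s=.64
f=lambda u,v,z:onz(d,(u*s,v*s),z)[:2].round(4)
for n,z,L in[("stone",.025,[(258,305),(279,300),(300,374),(277,380)]),("holder",.012,[(361,306),(470,289),(482,347),(374,371)]),("knob",.08,[(463,311)]),("slip",.014,[(597,305),(608,310),(592,353),(581,347)]),("misc",.04,[(320,267),(526,257),(575,248),(474,235),(248,266)])]:
    print(n,[f(u,v,z) for u,v in L])
E
```

```text
stone [array([0.5569, 0.3239]), array([0.5666, 0.2806]), array([0.4142, 0.2366]), array([0.4028, 0.2833])]
holder [array([0.5531, 0.1123]), array([ 0.5851, -0.1153]), array([ 0.4637, -0.136 ]), array([0.4184, 0.0869])]
knob [array([ 0.5304, -0.0917])]
slip [array([ 0.5467, -0.3795]), array([ 0.5358, -0.4021]), array([ 0.447, -0.363]), array([ 0.4598, -0.3408])]
misc [array([0.6314, 0.1942]), array([ 0.6454, -0.2297]), array([ 0.6629, -0.3326]), array([ 0.6935, -0.124 ]), array([0.6361, 0.3425])]
```

```bash
cat >> h.py <<'E'
def go(x,y,z,yaw):  # yaw = world direction of tool y
    o=ctrl.get_obs(); Rt=R.from_rotvec(o["tool_rot"])
    want=R.from_matrix(np.array([[-np.sin(yaw),np.cos(yaw),0],[np.cos(yaw),np.sin(yaw),0],[0,0,-1]]).T.T)
    print("t",o["t"],"pos",o["tool_pos"].round(4),"shift",Rt.inv().apply(np.array([x,y,z])-o["tool_pos"]).round(4),"turn",(Rt.inv()*want).as_rotvec().round(4))
E
python3 - <<'E'
from h import *
w=save("wrist","w0");print(np.array(w["mount"]).round(3),w["fx"])
go(.44,-.02,.30,.17)
E
```

```text
[[ 0.002 -0.959 -0.284  0.072]
 [ 1.     0.001  0.001  0.   ]
 [-0.001 -0.284  0.959 -0.14 ]
 [ 0.     0.     0.     1.   ]] 330.1784939408629
t 0.15 pos [0.1568 0.6045 0.2304] shift [-0.431  -0.5335 -0.0689] turn [-1.5000e-03  7.0000e-04  1.1469e+00]
```

```bash
python3 -m jog '[[[-0.1,-0.12,-0.016],[0,0,0.28]],[[-0.2,-0.24,-0.032],[0,0,0.56]],[[-0.25,-0.3,-0.04],[0,0,0.75]],[[-0.25,-0.3,-0.04],[0,0,0.75]],[[-0.25,-0.3,-0.04],[0,0,0.75]]]' 1 30; python3 -c "
from h import *
go(.48,.05,.30,.17)"
```

```text
t: 0.65
tool_pos: [0.2633, 0.3782, 0.2566]
tool_rot: [1.519, 2.75, -0.0]
contact_force: [1.0, 0.2, 0.3]
opening: 0.0853
grip_force: 0.0
t 0.65 pos [0.2633 0.3782 0.2566] shift [-0.3932  0.0086 -0.0433] turn [-1.000e-04  3.000e-04  3.917e-01]
```

```bash
python3 -m jog '[[[-0.2,0.004,-0.043],[0,0,0.39]],[[-0.2,0.004,-0.043],[0,0,0.39]],[[-0.3,0.008,-0.043],[0,0,0.39]],[[-0.393,0.008,-0.043],[0,0,0.39]],[[-0.393,0.008,-0.043],[0,0,0.39]]]'; python3 -m jog '[[[-0.393,0.008,0],[0,0,0]],[[-0.393,0.008,0],[0,0,0]]]' >/dev/null; python3 -c "
from h import *
go(.48,.05,.30,.17)"
```

```text
t: 1.15
tool_pos: [0.4009, 0.1725, 0.2902]
tool_rot: [2.016, 2.409, 0.001]
contact_force: [0.6, 0.2, -0.0]
opening: 0.0852
grip_force: 0.0
t 1.35 pos [0.4201 0.0744 0.2898] shift [-0.0345  0.0547 -0.0102] turn [ 0.0001 -0.      0.0071]
```

```bash
python3 -m jog '[[[0,0.03,0],[0,0,0]],[[0,0.05,-0.01],[0,0,0]],[[0,0.05,-0.01],[0,0,0]],[[0,0.05,-0.01],[0,0,0]]]'; python3 - <<'E'
from h import *
go(.48,.05,.30,.17)
w=save("wrist","w1")
cv2.imwrite("pics/w1b.png",cv2.resize(w["image"],(800,600),interpolation=cv2.INTER_CUBIC))
E
```

```text
t: 1.75
tool_pos: [0.4687, 0.0852, 0.2995]
tool_rot: [-2.016, -2.409, 0.001]
contact_force: [-0.3, 0.1, 0.8]
opening: 0.085
grip_force: 0.0
t 1.75 pos [0.4687 0.0852 0.2995] shift [-0.0366  0.0049 -0.0005] turn [-0.0012 -0.0001  0.0072]
```

View pics/w1b.png

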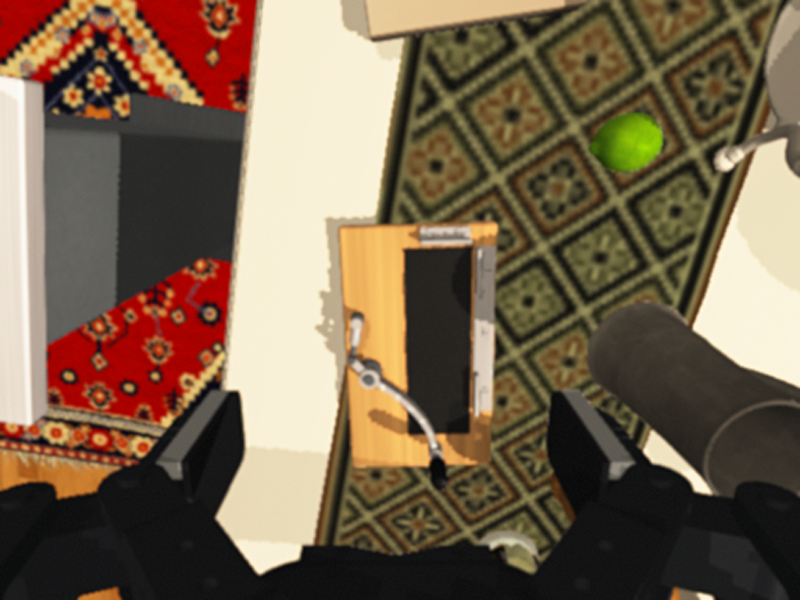

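Wrist view (800 px): base corners (340,228), (497,225), (490,463), (354,468). The pivot is at (370,375), the knob top near (440,477), the end stop at the top and the long edge on the right. I'll go closer for a second view.

```bash
python3 -m jog '[[[-0.04,0.006,0.04],[0,0,0]],[[-0.08,0.012,0.08],[0,0,0]],[[-0.11,0.012,0.1],[0,0,0]],[[-0.11,0.012,0.1],[0,0,0]],[[-0.11,0.012,0.1],[0,0,0]]]'; python3 - <<'E'
from h import *
w=save("wrist","w2");print(ctrl.get_obs()["tool_pos"])
cv2.imwrite("pics/w2b.png",cv2.resize(w["image"],(800,600),interpolation=cv2.INTER_CUBIC))
E
```

```text
t: 2.3
tool_pos: [0.4991, -0.0208, 0.1988]
tool_rot: [-2.016, -2.406, 0.001]
contact_force: [0.2, 0.3, 0.5]
opening: 0.0853
grip_force: 0.0
[ 0.49989001 -0.02039807  0.20023075]
```

View pics/w2b.png

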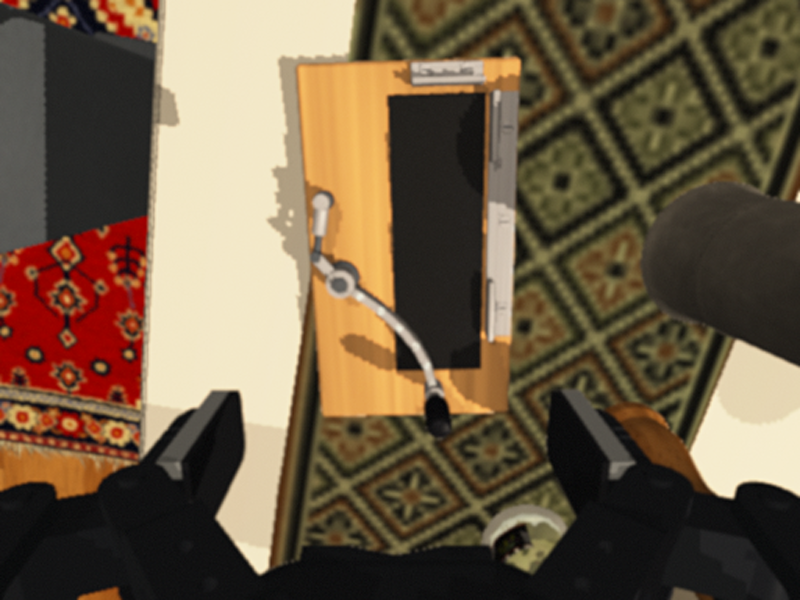

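Second view: corners (298,65), (520,58), (508,412), (323,416), hub (341,280), knob top (440,425).

```bash
python3 - <<'E'
from h import *
a,b,t=load("w1"),load("w2"),load("t0");s=.64
S=lambda p:(p[0]*s,p[1]*s)
P={}
for n,p,q in[("c++'",(340,228),(298,65)),("c++",(497,225),(520,58)),("c+-",(490,463),(508,412)),("c--",(354,468),(323,416)),("hub",(370,376),(341,280)),("knob",(440,478),(440,425))]:
    P[n]=tri((a,S(p)),(b,S(q)));print(n,P[n].round(4))
# fit with z=.016 from w2 only and model residual; optimise holder pose
from scipy.optimize import least_squares
M=np.array([[-.066,.115,0],[.066,.115,0],[.066,-.115,0],[-.066,-.115,0]])
def res(v,zt=None):
    c,s_=np.cos(v[2]),np.sin(v[2]);zt=v[3];out=[]
    for d,L in((a,[(340,228),(497,225),(490,463),(354,468),(370,376),(440,478)]),(b,[(298,65),(520,58),(508,412),(323,416),(341,280),(440,425)])):
        Q=[list(m[:2])+[zt] for m in M]+[[-.0445,-.013,.041],[.0124,-.0891,.082]]
        W=[[v[0]+c*x-s_*y,v[1]+s_*x+c*y,z] for x,y,z in Q]
        out.append(proj(d,W)-np.array([S(p) for p in L]))
    return np.concatenate(out).ravel()
r=least_squares(res,[.505,-.013,.17,.015]);print(r.x.round(4),r.fun.reshape(2,6,2).round(1).tolist())
v=r.x;c,s_=np.cos(v[2]),np.sin(v[2])
H=lambda x,y:(round(v[0]+c*x-s_*y,4),round(v[1]+s_*x+c*y,4))
print("seat",H(.0225,.02))
for q in(0,.12,.3,.5,.65,.78,.85):
    th=-.929-q; print(q,H(-.0445+.095*np.cos(th),-.013+.095*np.sin(th)))
k=H(.0124,-.0891);go(k[0],k[1],.12,.17)
E
```

```text
c++' [0.4223 0.0883 0.0131]
c++ [0.5483 0.1142 0.0167]
c+- [ 0.5981 -0.1119  0.0055]
c-- [ 0.4688 -0.128   0.0243]
hub [ 0.4677 -0.0289  0.0344]
knob [ 0.5431 -0.1052  0.0526]
[ 0.5086 -0.0085  0.204   0.0112] [[[-0.8, -2.3], [0.7, -2.9], [0.3, -0.3], [-1.1, -1.6], [-0.7, 3.0], [0.3, 5.6]], [[-1.1, -2.8], [1.7, -2.5], [0.6, -1.1], [-0.6, -0.9], [-0.7, 2.9], [0.9, 4.4]]]
seat (np.float64(0.5266), np.float64(0.0156))
0 (np.float64(0.5388), np.float64(-0.0932))
0.12 (np.float64(0.5307), np.float64(-0.1013))
0.3 (np.float64(0.517), np.float64(-0.1114))
0.5 (np.float64(0.4998), np.float64(-0.1196))
0.65 (np.float64(0.4861), np.float64(-0.1234))
0.78 (np.float64(0.4739), np.float64(-0.125))
0.85 (np.float64(0.4672), np.float64(-0.1253))
t 2.35 pos [ 0.4999 -0.0204  0.2002] shift [-0.0786  0.0254  0.0802] turn [ 0.0003 -0.0003  0.0075]
```

```bash
python3 - <<'E'
from h import *
a,b=load("w1"),load("w2");s=.64
for n,p,q,z in[("knob",(440,478),(440,425),.082),("hub",(370,376),(341,280),.041),("c1",(340,228),(298,65),.016),("c2",(497,225),(520,58),.016),("c3",(490,463),(508,412),.016),("c4",(354,468),(323,416),.016)]:
    print(n,*[onz(d,(x[0]*s,x[1]*s),z)[:2].round(4) for d,x in((a,p),(b,q))])
E
```

```text
knob [ 0.5367 -0.0852] [ 0.5372 -0.0892]
hub [ 0.4678 -0.0258] [ 0.4679 -0.0274]
c1 [0.4225 0.0888] [0.4229 0.088 ]
c2 [0.5488 0.1141] [0.548  0.1143]
c3 [ 0.5947 -0.1054] [ 0.5946 -0.1068]
c4 [ 0.4691 -0.1336] [ 0.4683 -0.1327]
```

```bash
python3 -m jog '[[[-0.04,0.012,0.03],[0,0,-0.03]],[[-0.077,0.026,0.06],[0,0,-0.028]],[[-0.077,0.026,0.07],[0,0,-0.028]],[[-0.077,0.026,0.07],[0,0,-0.028]],[[-0.077,0.026,0.07],[0,0,-0.028]]]'; python3 - <<'E'
from h import *
w=save("wrist","w3");go(.538,-.091,.05,.205)
cv2.imwrite("pics/w3b.png",cv2.resize(w["image"],(800,600),interpolation=cv2.INTER_CUBIC))
E
```

```text
t: 2.85
tool_pos: [0.54, -0.091, 0.1316]
tool_rot: [1.979, 2.438, 0.002]
contact_force: [-0.6, -0.5, 0.6]
opening: 0.0855
grip_force: 0.0
t 2.9 pos [ 0.5403 -0.0911  0.1321] shift [ 0.0007 -0.0025  0.0821] turn [0.003  0.0013 0.0019]
```

View pics/w3b.png

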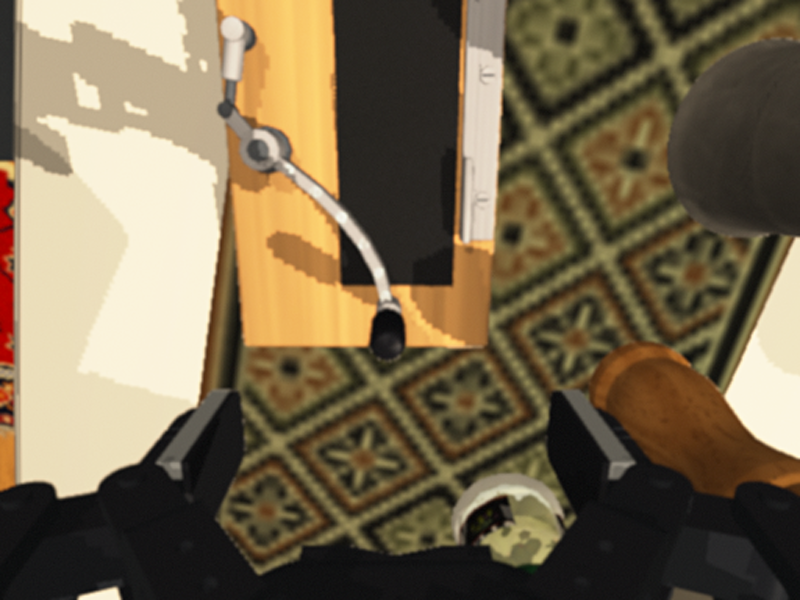

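The knob top is at (387,342), the near base corners at (244,347) and (487,347), the hub at (263,148). The pepper mill is well to the right of the fingers.

```bash
python3 - <<'E'
from h import *
a,b,c=load("w1"),load("w2"),load("w3");s=.64
S=lambda p:(p[0]*s,p[1]*s)
k=(387,342);print("knob",onz(c,S(k),.082).round(4),tri((a,S((440,478))),(b,S((440,425))),(c,S(k))).round(4))
print("hub",onz(c,S((263,148)),.041).round(4),tri((a,S((370,376))),(b,S((341,280))),(c,S((263,148)))).round(4))
for p in((244,347),(487,347)):print(onz(c,S(p),.012).round(4))
print("tri c--",tri((b,S((323,416))),(c,S((244,347)))).round(4),tri((b,S((508,412))),(c,S((487,347)))).round(4))
E
```

```text
knob [ 0.5375 -0.0909  0.082 ] [ 0.5394 -0.096   0.0678]
hub [ 0.4702 -0.0304  0.041 ] [ 0.4676 -0.0306  0.0303]
[ 0.4672 -0.1358  0.012 ]
[ 0.5953 -0.1089  0.012 ]
tri c-- [ 0.4679 -0.1348  0.0133] [ 0.5954 -0.1085  0.0128]
```

```bash
python3 -m jog '[[[0.001,-0.002,0.04],[0,0,0]],[[0.001,-0.002,0.08],[0,0,0]],[[0.001,-0.002,0.08],[0,0,0]],[[0.001,-0.002,0.08],[0,0,0]]]'; python3 -m jog '[[[0,0,0],[0,0,0]],[[0,0,0],[0,0,0]],[[0,0,0],[0,0,0]],[[0,0,0],[0,0,0]],[[0,0,0],[0,0,0]]]' 0 25;python3 -m jog '[[[0,0,0],[0,0,0]],[[0,0,0],[0,0,0]]]'; python3 - <<'E'
from h import *
v=(.5085,-.009,.205);c,s=np.cos(v[2]),np.sin(v[2])
o=ctrl.get_obs();Rt=R.from_rotvec(o["tool_rot"])
P=lambda q:np.array([v[0]+c*(-.0445+.095*np.cos(-.929-q))-s*(-.013+.095*np.sin(-.929-q)),v[1]+s*(-.0445+.095*np.cos(-.929-q))+c*(-.013+.095*np.sin(-.929-q)),0])
print(P(0))
for q in np.arange(.1,.9,.1):print(q.round(2),Rt.inv().apply(P(q)-P(0)).round(4))
E
```

```text
t: 3.3
tool_pos: [0.5377, -0.091, 0.0513]
tool_rot: [1.981, 2.438, 0.001]
contact_force: [0.6, -0.7, 0.5]
opening: 0.0853
grip_force: 0.0
t: 3.8
tool_pos: [0.537, -0.0921, 0.0505]
tool_rot: [-1.982, -2.437, 0.002]
contact_force: [-1.7, -0.4, 9.1]
opening: 0.015
grip_force: 25.9
t: 4.0
tool_pos: [0.537, -0.092, 0.0506]
tool_rot: [-1.982, -2.436, 0.002]
contact_force: [-4.3, -0.3, 5.9]
opening: 0.0148
grip_force: 25.5
[ 0.53874857 -0.09371326  0.        ]
0.1 [-0.0053 -0.0079  0.    ]
0.2 [-0.0098 -0.0163  0.    ]
0.3 [-0.0134 -0.025   0.    ]
0.4 [-0.0161 -0.0341  0.    ]
0.5 [-0.018  -0.0434  0.0001]
0.6 [-0.0188 -0.0529  0.0001]
0.7 [-0.0187 -0.0624  0.0001]
0.8 [-0.0177 -0.0718  0.0001]
```

```bash
python3 -m jog '[[[-0.005,-0.008,0],[0,0,0]],[[-0.010,-0.016,0],[0,0,0]],[[-0.0135,-0.025,0],[0,0,0]],[[-0.016,-0.034,0],[0,0,0]],[[-0.018,-0.043,0],[0,0,0]]]';python3 -m jog '[[[-0.001,-0.010,0],[0,0,0]],[[-0.001,-0.019,0],[0,0,0]],[[0,-0.026,0],[0,0,0]],[[0,-0.026,0],[0,0,0]],[[0,-0.026,0],[0,0,0]]]'
```

```text
t: 4.5
tool_pos: [0.5006, -0.1204, 0.0508]
tool_rot: [1.979, 2.43, 0.001]
contact_force: [6.1, -5.5, -3.7]
opening: 0.0152
grip_force: 26.3
t: 5.0
tool_pos: [0.4734, -0.1243, 0.0506]
tool_rot: [1.981, 2.436, -0.002]
contact_force: [-1.3, -6.1, 6.0]
opening: 0.0152
grip_force: 26.7
```

```bash
python3 -m jog '[[[0,0,0],[0,0,0]],[[0,0,0],[0,0,0]],[[0,0,0],[0,0,0]],[[0,0,0],[0,0,0]]]' 0.6;python3 -m jog '[[[0,0,-0.04],[0,0,0]],[[0,0,-0.09],[0,0,0]],[[0.05,0,-0.13],[0,0,0]],[[0.09,0,-0.13],[0,0,0]],[[0.09,0,-0.13],[0,0,0]]]' 1; python3 - <<'E'
from h import *
w=save("wrist","w4");go(.485,.281,.2,1.84)
cv2.imwrite("pics/w4b.png",cv2.resize(w["image"],(800,600),interpolation=cv2.INTER_CUBIC))
E
```

```text
t: 5.4
tool_pos: [0.4729, -0.1227, 0.0492]
tool_rot: [-1.981, -2.436, 0.0]
contact_force: [-0.4, -1.0, -0.1]
opening: 0.0511
grip_force: 0.0
t: 5.9
tool_pos: [0.4554, -0.0316, 0.1823]
tool_rot: [1.975, 2.44, 0.005]
contact_force: [-0.2, 0.7, -1.9]
opening: 0.0853
grip_force: 0.0
t 5.95 pos [ 0.4552 -0.0331  0.181 ] shift [ 0.301   0.0945 -0.0189] turn [ 1.3000e-03  2.1000e-03 -1.6308e+00]
```

View pics/w4b.png

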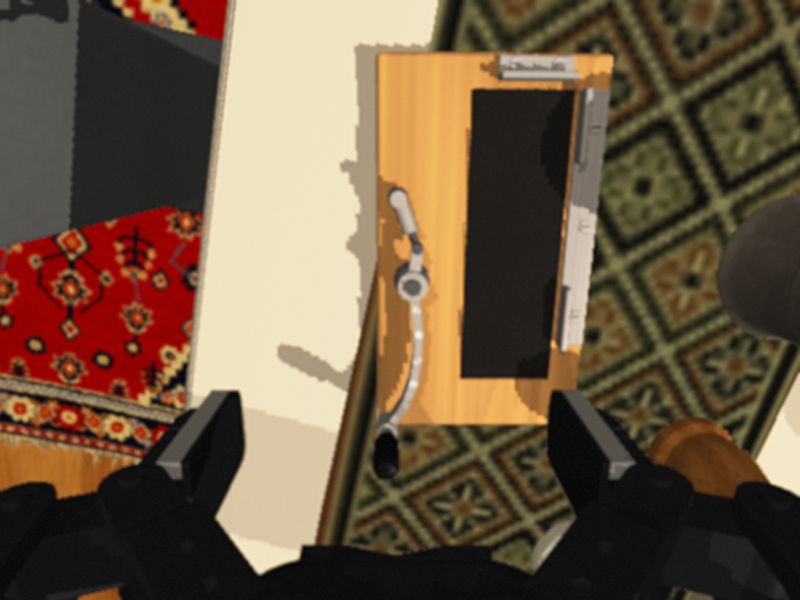

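The arm stands open: the knob is at (386,465), swung to the −x side, with nothing touching it. Now to the stone.

```bash
python3 -m jog '[[[0.06,0.02,-0.02],[0,0,-0.15]],[[0.12,0.04,-0.02],[0,0,-0.3]],[[0.18,0.055,-0.02],[0,0,-0.45]],[[0.24,0.075,-0.02],[0,0,-0.6]],[[0.29,0.09,-0.02],[0,0,-0.75]]]'; python3 -c "
from h import *
go(.485,.281,.2,1.84)"
```

```text
t: 6.45
tool_pos: [0.479, 0.2124, 0.1987]
tool_rot: [-0.944, -2.996, 0.002]
contact_force: [0.1, -1.2, 0.4]
opening: 0.0856
grip_force: 0.0
t 6.45 pos [0.479  0.2124 0.1987] shift [ 0.0345  0.0597 -0.0013] turn [-0.0009 -0.0009 -0.8796]
```

```bash
python3 -m jog '[[[0.01,0.02,0],[0,0,-0.3]],[[0.02,0.04,0],[0,0,-0.45]],[[0.034,0.054,0],[0,0,-0.6]],[[0.034,0.054,0],[0,0,-0.75]],[[0.034,0.054,0],[0,0,-0.88]]]';  python3 -m jog '[[[0,0,0],[0,0,-0.1]],[[0,0,0],[0,0,-0.1]]]'; python3 - <<'E'
from h import *
w=save("wrist","w5");go(.485,.281,.2,1.84)
cv2.imwrite("pics/w5b.png",cv2.resize(w["image"],(800,600),interpolation=cv2.INTER_CUBIC))
E
```

```text
t: 6.95
tool_pos: [0.4824, 0.2746, 0.1981]
tool_rot: [0.221, -3.131, 0.002]
contact_force: [0.6, -0.1, 0.4]
opening: 0.0855
grip_force: 0.0
t: 7.15
tool_pos: [0.4825, 0.2741, 0.1983]
tool_rot: [0.365, -3.118, 0.001]
contact_force: [-0.8, -0.2, 0.3]
opening: 0.0855
grip_force: 0.0
t 7.2 pos [0.4826 0.2741 0.1985] shift [-0.004   0.0061 -0.0015] turn [-0.0004 -0.002  -0.0379]
```

View pics/w5b.png

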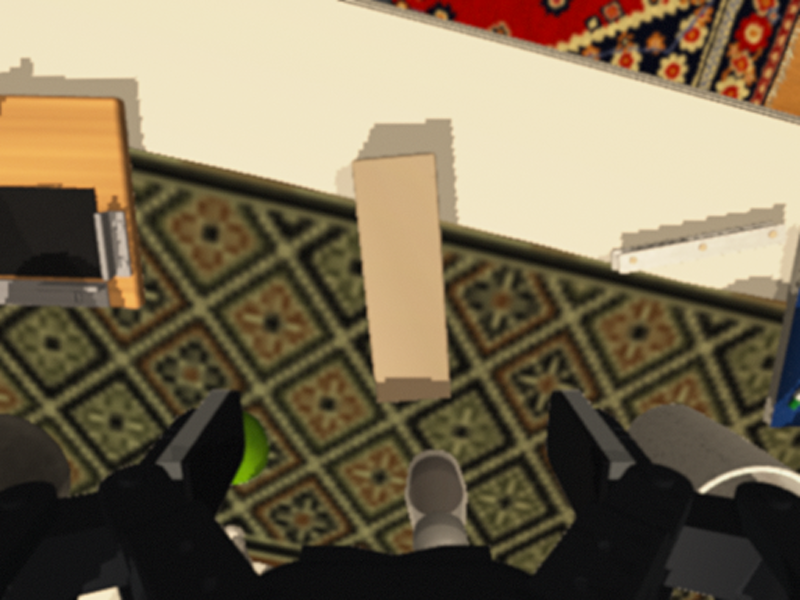

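The stone's top corners are at (354,160), (434,153), (450,397), (378,402). The dark band at the far end is a shadow. Lime at (252,450) and salt shaker at (437,485).

```bash
python3 - <<'E'
from h import *
d,d4=load("w5"),load("w4");s=.64
for z in(.015,.025,.035):
    P=np.array([onz(d,(u*s,v*s),z) for u,v in((354,160),(434,153),(450,397),(378,402))])
    e=[np.linalg.norm(P[i]-P[(i+1)%4]) for i in range(4)]
    ax=(P[2]+P[3]-P[0]-P[1])[:2];print(z,np.round(e,4),P.mean(0).round(4),"ang",np.arctan2(ax[1],ax[0]).round(4))
P=onz(d,(0,0),0)
c=np.array([onz(load("t0"),(u*s,v*s),.025) for u,v in((258,305),(279,300),(300,374),(277,380))]).mean(0);print("top cam",c)
for uv in((377,55),(613,56),(577,424)):print("holder",onz(d4,(uv[0]*s,uv[1]*s),.012).round(4))
E
```

```text
0.015 [0.0485 0.1625 0.0499 0.1621] [0.4928 0.2835 0.015 ] ang 0.3195
0.025 [0.047  0.1575 0.0484 0.1571] [0.4903 0.2827 0.025 ] ang 0.3195
0.035 [0.0455 0.1525 0.0468 0.1521] [0.4878 0.2819 0.035 ] ang 0.3195
top cam [0.48513742 0.28108123 0.025     ]
holder [0.4211 0.0873 0.012 ]
holder [0.5488 0.1148 0.012 ]
holder [ 0.5991 -0.1077  0.012 ]
```

```bash
python3 -c "
from h import *
go(.49,.282,.004,1.890)"
```

```text
t 7.2 pos [0.4826 0.2741 0.1985] shift [-0.0094  0.006   0.1945] turn [-0.0003 -0.002  -0.0879]
```

```bash
python3 -m jog '[[[-0.009,0.006,0.05],[0,-0.002,-0.088]],[[-0.009,0.006,0.1],[0,-0.002,-0.088]],[[-0.009,0.006,0.15],[0,-0.002,-0.088]],[[-0.009,0.006,0.180],[0,-0.002,-0.088]],[[-0.009,0.006,0.180],[0,-0.002,-0.088]]]'; python3 -c "
from h import *
go(.49,.282,.004,1.890)"
```

```text
t: 7.7
tool_pos: [0.4851, 0.2803, 0.0133]
tool_rot: [0.499, -3.091, 0.004]
contact_force: [-1.2, -0.5, 0.7]
opening: 0.0854
grip_force: 0.0
t 7.7 pos [0.4851 0.2803 0.0133] shift [-0.0052  0.0001  0.0092] turn [-0.0011 -0.0106  0.0006]
```

```bash
python3 -m jog '[[[0,0,0],[0,0,0]],[[0,0,0],[0,0,0]],[[0,0,0],[0,0,0]]]'; python3 -c "
from h import *
go(.49,.282,.004,1.890)"
```

```text
t: 8.0
tool_pos: [0.492, 0.2836, 0.0227]
tool_rot: [-0.502, 3.094, 0.002]
contact_force: [0.4, -0.9, 1.0]
opening: 0.0858
grip_force: 0.0
t 8.0 pos [0.492  0.2836 0.0227] shift [ 0.0026 -0.0009  0.0187] turn [0.0003 0.0072 0.0025]
```

```bash
python3 -m jog '[[[0,0,0.005],[0,0,0]],[[0,0,0.010],[0,0,0]],[[0,0,0.014],[0,0,0]],[[0,0,0.014],[0,0,0]],[[0,0,0.014],[0,0,0]]]'; python3 -c "
from h import *
go(.49,.282,.004,1.890)"
```

```text
t: 8.5
tool_pos: [0.4896, 0.2827, 0.0053]
tool_rot: [-0.504, 3.1, 0.0]
contact_force: [-0.3, -0.0, -0.6]
opening: 0.0853
grip_force: 0.0
t 8.5 pos [0.4896 0.2827 0.0053] shift [-0.0002 -0.0007  0.0013] turn [-0.0002  0.0013  0.003 ]
```

```bash
python3 -m jog '[[[0,0,0],[0,0,0]],[[0,0,0],[0,0,0]],[[0,0,0],[0,0,0]],[[0,0,0],[0,0,0]],[[0,0,0],[0,0,0]]]' 0 50;python3 -m jog '[[[0,0,0],[0,0,0]],[[0,0,0],[0,0,0]],[[0,0,-0.04],[0,0,0]],[[0,0,-0.08],[0,0,0]],[[0,0,-0.08],[0,0,0]]]'; python3 -c "
from h import *
go(.52,.01,.08,.205)"
```

```text
t: 9.0
tool_pos: [0.4905, 0.2828, 0.0063]
tool_rot: [-0.504, 3.098, -0.0]
contact_force: [-0.1, -1.3, 2.1]
opening: 0.0485
grip_force: 56.0
t: 9.5
tool_pos: [0.4926, 0.2844, 0.0904]
tool_rot: [-0.502, 3.09, 0.005]
contact_force: [2.4, 0.2, -4.2]
opening: 0.0487
grip_force: 55.5
t 9.5 pos [0.4926 0.2844 0.0904] shift [ 0.0609 -0.2689  0.0094] turn [0.0103 0.007  1.6879]
```

```bash
python3 -m jog '[[[0.005,-0.024,0],[0,0,0.14]],[[0.010,-0.048,0],[0,0,0.28]],[[0.016,-0.072,0],[0,0,0.42]],[[0.022,-0.096,0],[0,0,0.56]],[[0.027,-0.12,0],[0,0,0.7]]]'; python3 -c "
from h import *
go(.52,.006,.085,.205)"
```

```text
t: 10.0
tool_pos: [0.4994, 0.1593, 0.0819]
tool_rot: [-0.598, -3.08, 0.001]
contact_force: [0.7, -0.7, -5.2]
opening: 0.049
grip_force: 55.3
t 10.0 pos [0.4994 0.1593 0.0819] shift [-0.0765 -0.1344 -0.0032] turn [-0.0031 -0.0029  0.9823]
```

```bash
python3 -m jog '[[[-0.011,-0.019,0],[0,0,0.14]],[[-0.022,-0.038,0],[0,0,0.28]],[[-0.033,-0.058,0],[0,0,0.42]],[[-0.044,-0.077,0],[0,0,0.56]],[[-0.055,-0.096,0],[0,0,0.7]]]'; python3 -c "
from h import *
go(.52,.006,.085,.205)"
```

```text
t: 10.5
tool_pos: [0.5152, 0.0503, 0.082]
tool_rot: [-1.618, -2.688, 0.001]
contact_force: [0.5, -0.3, -4.8]
opening: 0.0492
grip_force: 55.3
t 10.5 pos [0.5152 0.0503 0.082 ] shift [-0.0414 -0.0165 -0.0031] turn [-0.0032 -0.0028  0.2821]
```

```bash
python3 -m jog '[[[-0.014,-0.006,0],[0,0,0.1]],[[-0.028,-0.012,-0.002],[0,0,0.19]],[[-0.041,-0.0165,-0.002],[-0.003,-0.003,0.282]],[[-0.041,-0.0165,-0.002],[-0.003,-0.003,0.282]],[[-0.041,-0.0165,-0.002],[-0.003,-0.003,0.282]]]';python3 -m jog '[[[0,0,0],[0,0,0]],[[0,0,0],[0,0,0]],[[0,0,0],[0,0,0]]]'; python3 - <<'E'
from h import *
go(.5203,.0057,.04,.205)
w=save("wrist","w6")
cv2.imwrite("pics/w6b.png",cv2.resize(w["image"],(800,600),interpolation=cv2.INTER_CUBIC))
E
```

```text
t: 11.0
tool_pos: [0.5208, 0.0074, 0.085]
tool_rot: [1.974, 2.443, 0.002]
contact_force: [-0.1, 0.4, -5.5]
opening: 0.0487
grip_force: 55.3
t: 11.3
tool_pos: [0.5225, 0.0074, 0.0874]
tool_rot: [1.971, 2.44, 0.004]
contact_force: [-0.2, -0.6, -5.3]
opening: 0.0483
grip_force: 55.3
t 11.3 pos [0.5225 0.0074 0.0874] shift [-0.0011 -0.0028  0.0474] turn [0.0051 0.0021 0.0071]
```

View pics/w6b.png

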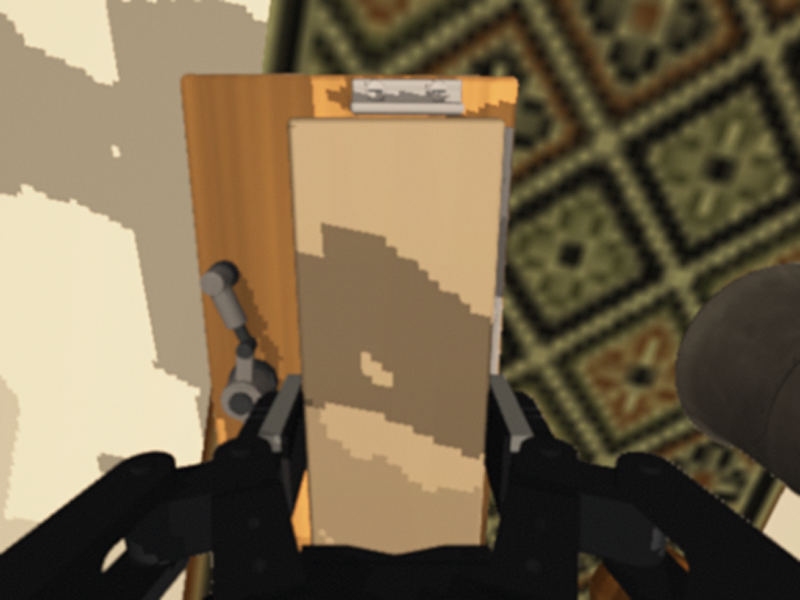

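The stone is held square. Its +y end corners are at (290,120) and (504,120), and the end stop's inner top edge runs from (352,107) to (463,108). I'll compute the gaps.

```bash
python3 - <<'E'
from h import *
d=load("w6");s=.64
v=np.array([.5085,-.009]);c,n=np.cos(.205),np.sin(.205)
def H(uv,z):
    p=onz(d,(uv[0]*s,uv[1]*s),z)[:2]-v;return (np.array([c*p[0]+n*p[1],-n*p[0]+c*p[1]])*1e3).round(1)
o=ctrl.get_obs();zt=o["tool_pos"][2]+.019
print("stone end (holder mm)",H((290,120),zt),H((504,120),zt))
print("stop top inner edge, expect y100 x1.5..43.5",H((352,107),.029),H((463,108),.029))
print("base",H((182,76),.012),H((517,78),.012))
p=o["tool_pos"][:2]-v;print("tcp",(np.array([c*p[0]+n*p[1],-n*p[0]+c*p[1]])*1e3).round(1))
E
```

```text
stone end (holder mm) [-6.4 92.2] [40.9 92.6]
stop top inner edge, expect y100 x1.5..43.5 [  1.6 100.8] [ 41.7 100.8]
base [-65.1 113. ] [ 64.4 113.3]
tcp [17.1 13.1]
```

```bash
python3 -m jog '[[[-0.001,-0.002,0.02],[0.004,0.002,0.006]],[[-0.001,-0.002,0.04],[0.004,0.002,0.006]],[[-0.001,-0.002,0.056],[0.004,0.002,0.006]],[[-0.001,-0.002,0.056],[0.004,0.002,0.006]],[[-0.001,-0.002,0.056],[0.004,0.002,0.006]]]';python3 -m jog '[[[0,0,0],[0,0,0]],[[0,0,0],[0,0,0]],[[0,0,0],[0,0,0]]]'; python3 -c "
from h import *
go(.5265,.0152,.024,.205)"
```

```text
t: 11.85
tool_pos: [0.5213, 0.0056, 0.0318]
tool_rot: [1.981, 2.437, 0.001]
contact_force: [0.3, 0.5, -4.7]
opening: 0.0491
grip_force: 55.3
t: 12.15
tool_pos: [0.522, 0.0054, 0.0326]
tool_rot: [1.981, 2.435, 0.003]
contact_force: [-0.7, 1.2, -4.8]
opening: 0.0489
grip_force: 55.3
t 12.15 pos [0.522  0.0054 0.0326] shift [0.0087 0.0064 0.0086] turn [0.0031 0.001  0.0001]
```

```bash
python3 -m jog '[[[0,0,0.002],[0,0,0]],[[0,0,0.004],[0,0,0]],[[0,0,0.006],[0,0,0]],[[0,0,0.006],[0,0,0]],[[0,0,0.006],[0,0,0]]]';python3 -m jog '[[[0,0,0.001],[0,0,0]],[[0,0,0.002],[0,0,0]],[[0,0,0.002],[0,0,0]],[[0,0,0.002],[0,0,0]]]'
```

```text
t: 12.65
tool_pos: [0.5211, 0.0054, 0.0254]
tool_rot: [1.982, 2.436, 0.001]
contact_force: [-1.1, 0.0, -5.5]
opening: 0.0486
grip_force: 55.3
t: 13.05
tool_pos: [0.5215, 0.0055, 0.0244]
tool_rot: [1.982, 2.436, 0.001]
contact_force: [-3.9, 0.4, 2.9]
opening: 0.0486
grip_force: 56.4
```

```bash
python3 -m jog '[[[0.001,0.001,-0.0005],[0,0,0]],[[0.002,0.002,-0.0005],[0,0,0]],[[0.003,0.003,-0.0005],[0,0,0]],[[0.004,0.004,-0.0005],[0,0,0]],[[0.004,0.004,-0.0005],[0,0,0]]]'; python3 -c "
from h import *
go(.5265,.0152,.024,.205)
print(R.from_rotvec(ctrl.get_obs()['tool_rot']).inv().apply(ctrl.get_obs()['contact_force']))"
```

```text
t: 13.55
tool_pos: [0.5245, 0.0092, 0.0244]
tool_rot: [1.98, 2.436, -0.001]
contact_force: [-3.3, -3.8, 0.7]
opening: 0.0488
grip_force: 56.1
t 13.55 pos [0.5245 0.0092 0.0244] shift [0.0055 0.0032 0.0004] turn [0.001  0.0027 0.0007]
[-3.03560872 -3.98352716 -0.68202263]
```

```bash
cat > f.py <<'E'
from h import *
go(.5265,.0152,.024,.205); o=ctrl.get_obs()
print("F_tool",R.from_rotvec(o['tool_rot']).inv().apply(o['contact_force']).round(1))
E
python3 -m jog '[[[0.0006,0.0005,0],[0,0,0]],[[0.0012,0.001,0],[0,0,0]],[[0.0018,0.0015,0],[0,0,0]],[[0.0018,0.0015,0],[0,0,0]]]'; python3 f.py;  python3 -m jog '[[[0.0005,0.0005,0],[0,0,0]],[[0.001,0.001,0],[0,0,0]],[[0.001,0.001,0],[0,0,0]]]'; python3 f.py
```

```text
t: 13.95
tool_pos: [0.5258, 0.0112, 0.0244]
tool_rot: [1.98, 2.435, -0.001]
contact_force: [-3.7, -3.9, 0.7]
opening: 0.0489
grip_force: 56.1
t 13.95 pos [0.5258 0.0112 0.0244] shift [0.0038 0.0015 0.0004] turn [0.0014 0.0028 0.0007]
F_tool [-3.1 -4.4 -0.7]
t: 14.25
tool_pos: [0.5258, 0.0113, 0.0243]
tool_rot: [1.98, 2.436, -0.006]
contact_force: [-5.4, -8.7, 3.5]
opening: 0.0488
grip_force: 56.3
t 14.25 pos [0.5258 0.0113 0.0243] shift [0.0037 0.0015 0.0003] turn [-0.0012  0.0047  0.0008]
F_tool [-7.4 -7.1 -3.5]
```

```bash
python3 -m jog '[[[0,-0.001,0],[0,0,0]],[[0,-0.001,0],[0,0,0]]]'; python3 f.py;  python3 -m jog '[[[0.0005,0,0],[0,0,0]],[[0.001,0,0],[0,0,0]],[[0.001,0,0],[0,0,0]]]'; python3 f.py
```

```text
t: 14.45
tool_pos: [0.5257, 0.0115, 0.0244]
tool_rot: [1.979, 2.434, -0.002]
contact_force: [-1.7, -7.3, -0.1]
opening: 0.049
grip_force: 56.0
t 14.45 pos [0.5257 0.0115 0.0244] shift [0.0035 0.0015 0.0004] turn [0.0017 0.0042 0.0005]
F_tool [-6.8 -3.2  0.1]
t: 14.75
tool_pos: [0.5255, 0.0124, 0.0244]
tool_rot: [1.979, 2.434, -0.002]
contact_force: [-2.0, -6.8, -0.5]
opening: 0.0488
grip_force: 56.0
t 14.75 pos [0.5255 0.0124 0.0244] shift [0.0026 0.0015 0.0004] turn [0.0016 0.0044 0.0006]
F_tool [-6.3 -3.4  0.5]
```

```bash
python3 -m jog '[[[0.0005,0,0],[0,0,0]],[[0.001,0,0],[0,0,0]],[[0.001,0,0],[0,0,0]]]'; python3 f.py;  python3 -m jog '[[[0.0005,0,0],[0,0,0]],[[0.001,0,0],[0,0,0]],[[0.001,0,0],[0,0,0]]]'; python3 f.py
```

```text
t: 15.05
tool_pos: [0.5253, 0.0133, 0.0244]
tool_rot: [1.979, 2.434, -0.003]
contact_force: [-2.0, -7.2, 0.7]
opening: 0.0489
grip_force: 56.0
t 15.05 pos [0.5253 0.0133 0.0244] shift [0.0016 0.0015 0.0004] turn [0.0015 0.0045 0.0007]
F_tool [-6.7 -3.4 -0.7]
t: 15.35
tool_pos: [0.5252, 0.014, 0.0244]
tool_rot: [1.979, 2.434, -0.003]
contact_force: [-1.9, -8.8, 0.3]
opening: 0.0487
grip_force: 55.9
t 15.35 pos [0.5252 0.014  0.0244] shift [0.0009 0.0015 0.0004] turn [0.0015 0.005  0.0007]
F_tool [-8.2 -3.6 -0.3]
```

```bash
python3 -m jog '[[[0.0005,0,0],[0,0,0]],[[0.0005,0,0],[0,0,0]]]'; python3 f.py;  python3 -m jog '[[[0.0005,0,0],[0,0,0]],[[0.0005,0,0],[0,0,0]]]'; python3 f.py
```

```text
t: 15.55
tool_pos: [0.5252, 0.014, 0.0244]
tool_rot: [1.978, 2.433, -0.004]
contact_force: [-1.5, -11.0, 0.2]
opening: 0.0484
grip_force: 55.9
t 15.55 pos [0.5252 0.014  0.0244] shift [0.0009 0.0015 0.0004] turn [0.0016 0.0061 0.0008]
F_tool [-10.5  -3.8  -0.1]
t: 15.75
tool_pos: [0.5252, 0.0141, 0.0244]
tool_rot: [1.977, 2.433, -0.005]
contact_force: [-0.8, -11.8, -1.2]
opening: 0.0488
grip_force: 55.8
t 15.75 pos [0.5252 0.0141 0.0244] shift [0.0009 0.0015 0.0004] turn [0.0016 0.0071 0.0008]
F_tool [-11.4  -3.2   1.3]
```

```bash
python3 -m jog '[[[0,0.0005,0],[0,0,0]],[[0,0.001,0],[0,0,0]],[[0,0.001,0],[0,0,0]]]'; python3 f.py;  python3 -m jog '[[[0,0.0005,0],[0,0,0]],[[0,0.0005,0],[0,0,0]]]'; python3 f.py
```

```text
t: 16.05
tool_pos: [0.5252, 0.0141, 0.0244]
tool_rot: [1.979, 2.434, -0.008]
contact_force: [-5.8, -12.8, 2.5]
opening: 0.0487
grip_force: 56.2
t 16.05 pos [0.5252 0.0141 0.0244] shift [0.0008 0.0015 0.0004] turn [-0.0011  0.0069  0.0008]
F_tool [-11.3  -8.3  -2.4]
t: 16.25
tool_pos: [0.5252, 0.0141, 0.0244]
tool_rot: [1.979, 2.435, -0.01]
contact_force: [-7.4, -13.4, 4.0]
opening: 0.0486
grip_force: 56.4
t 16.25 pos [0.5252 0.0141 0.0244] shift [0.0008 0.0015 0.0004] turn [-0.0025  0.0067  0.0009]
F_tool [-11.6 -10.   -3.9]
```

Forces rise with no motion in both directions, so the stone appears home. I'll check with a look.

```bash
python3 - <<'E'
from h import *
w=save("wrist","w7")
cv2.imwrite("pics/w7b.png",cv2.resize(w["image"][20:300,100:420],None,fx=2.1,fy=2.1,interpolation=cv2.INTER_CUBIC))
E
```

```text
(no output)
```

View pics/w7b.png

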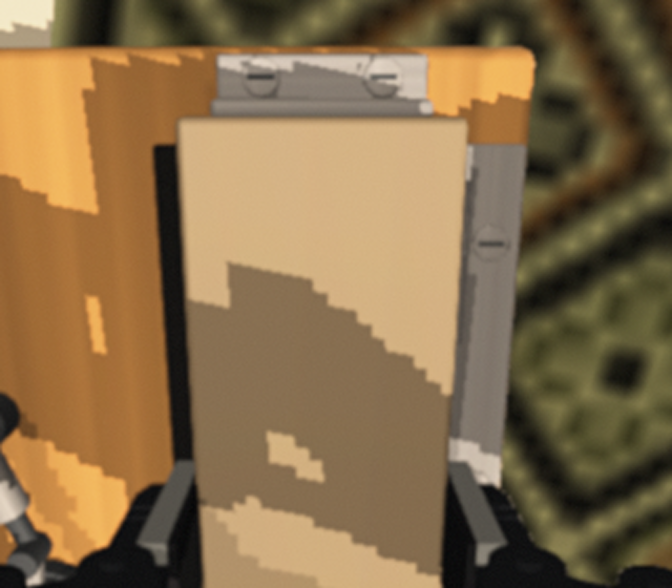

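The stone's end sits right against the stop (row ~117), and its right side lies against the tabs, parallel. Releasing.

```bash
python3 -m jog '[[[0,0,0],[0,0,0]],[[0,0,0],[0,0,0]],[[0,0,0],[0,0,0]]]' 0.75 20; python3 -m jog '[[[0,0,-0.03],[0,0,0]],[[0,0,-0.07],[0,0,0]],[[0,0,-0.11],[0,0,0]],[[0,0,-0.13],[0,0,0]],[[0,0,-0.13],[0,0,0]]]'; python3 - <<'E'
from h import *
go(.4735,-.1235,.13,.205)
E
```

```text
t: 16.6
tool_pos: [0.5268, 0.0177, 0.0246]
tool_rot: [1.981, 2.435, 0.004]
contact_force: [0.3, 0.7, 0.6]
opening: 0.064
grip_force: 0.0
t: 17.1
tool_pos: [0.5289, 0.0176, 0.1591]
tool_rot: [1.976, 2.431, 0.01]
contact_force: [-0.0, 0.8, -0.2]
opening: 0.0639
grip_force: 0.0
t 17.1 pos [0.5289 0.0176 0.1591] shift [-0.1267 -0.0833  0.0286] turn [0.0107 0.003  0.0006]
```

```bash
python3 -m jog '[[[-0.042,-0.028,0],[0.003,0.001,0]],[[-0.085,-0.056,0.01],[0.006,0.002,0]],[[-0.127,-0.084,0.025],[0.008,0.003,0]],[[-0.127,-0.084,0.029],[0.008,0.003,0]],[[-0.127,-0.084,0.029],[0.008,0.003,0]]]' 1; python3 -m jog '[[[0,0,0],[0,0,0]],[[0,0,0],[0,0,0]],[[0,0,0],[0,0,0]]]'; python3 - <<'E'
from h import *
go(.4725,-.1242,.05,.205)
w=save("wrist","w8")
cv2.imwrite("pics/w8b.png",cv2.resize(w["image"],(800,600),interpolation=cv2.INTER_CUBIC))
E
```

```text
t: 17.6
tool_pos: [0.4678, -0.1242, 0.1226]
tool_rot: [-1.979, -2.427, 0.006]
contact_force: [0.3, 0.7, -0.7]
opening: 0.0854
grip_force: 0.0
t: 17.9
tool_pos: [0.4701, -0.123, 0.1255]
tool_rot: [-1.977, -2.435, 0.005]
contact_force: [-0.3, 0.3, 0.1]
opening: 0.0853
grip_force: 0.0
t 17.9 pos [ 0.4701 -0.123   0.1255] shift [-0.0018  0.0025  0.0755] turn [-0.0058 -0.0023  0.0021]
```

View pics/w8b.png

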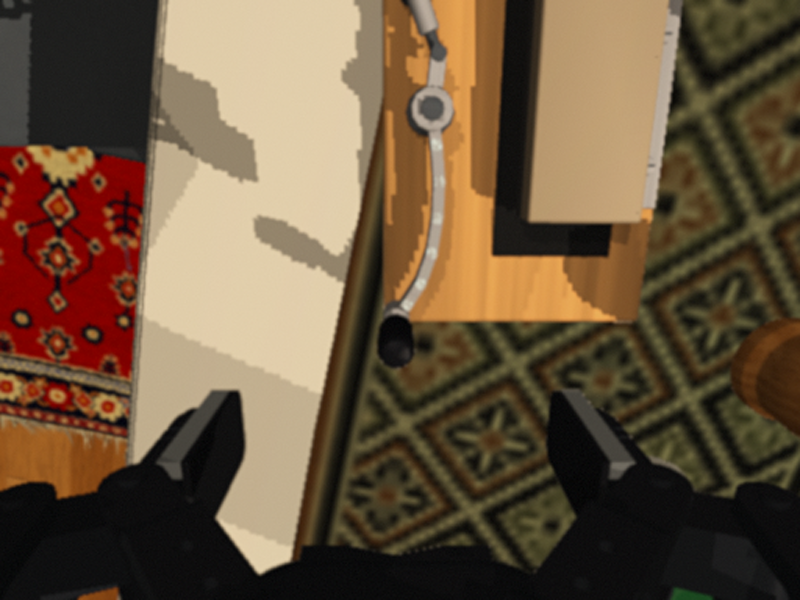

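The knob top is at (396,348), centred between the fingers. The stone sits against the long edge. Descending to pinch.

```bash
python3 -m jog '[[[0,0.001,0.035],[-0.004,-0.002,0]],[[0,0.001,0.065],[-0.004,-0.002,0]],[[0,0.001,0.075],[-0.004,-0.002,0]],[[0,0.001,0.075],[-0.004,-0.002,0]],[[0,0.001,0.075],[-0.004,-0.002,0]]]'; python3 -m jog '[[[0,0,0],[0,0,0]],[[0,0,0],[0,0,0]],[[0,0,0],[0,0,0]],[[0,0,0],[0,0,0]],[[0,0,0],[0,0,0]]]' 0 25; python3 -m jog '[[[0,0,0],[0,0,0]],[[0,0,0],[0,0,0]]]';  python3 - <<'E'
from h import *
v=(.5085,-.009,.205);c,s=np.cos(v[2]),np.sin(v[2])
o=ctrl.get_obs();Rt=R.from_rotvec(o["tool_rot"])
P=lambda q:np.array([v[0]+c*(-.0445+.095*np.cos(-.929-q))-s*(-.013+.095*np.sin(-.929-q)),v[1]+s*(-.0445+.095*np.cos(-.929-q))+c*(-.013+.095*np.sin(-.929-q)),0])
print(P(.8))
for q in np.arange(.7,.05,-.1):print(q.round(2),Rt.inv().apply(P(q)-P(.8)).round(4))
E
```

```text
t: 18.45
tool_pos: [0.4708, -0.1239, 0.0513]
tool_rot: [-1.982, -2.437, 0.002]
contact_force: [-0.6, -0.1, -0.2]
opening: 0.0855
grip_force: 0.0
t: 18.95
tool_pos: [0.4701, -0.1238, 0.0504]
tool_rot: [-1.982, -2.436, 0.002]
contact_force: [-0.5, 1.0, 0.9]
opening: 0.015
grip_force: 25.7
t: 19.15
tool_pos: [0.4701, -0.1238, 0.0504]
tool_rot: [-1.981, -2.436, 0.002]
contact_force: [0.4, 0.3, 1.8]
opening: 0.015
grip_force: 25.8
[ 0.47202219 -0.12568253  0.        ]
0.7 [-0.001   0.0094 -0.    ]
0.6 [-0.0011  0.0189 -0.    ]
0.5 [-0.0002  0.0284 -0.0001]
0.4 [ 0.0016  0.0377 -0.0001]
0.3 [ 0.0043  0.0468 -0.0001]
0.2 [ 0.0079  0.0556 -0.0001]
0.1 [ 0.0124  0.064  -0.0001]
```

```bash
python3 -m jog '[[[-0.0007,0.007,0],[0,0,0]],[[-0.001,0.014,0],[0,0,0]],[[-0.001,0.021,0],[0,0,0]],[[-0.0003,0.028,0],[0,0,0]],[[0.001,0.035,0],[0,0,0]]]'; python3 -m jog '[[[0.001,0.005,0],[0,0,0]],[[0.0025,0.010,0],[0,0,0]],[[0.0045,0.015,0],[0,0,0]],[[0.0065,0.020,0],[0,0,0]],[[0.0065,0.020,0],[0,0,0]]]';python3 f.py
```

```text
t: 19.65
tool_pos: [0.5045, -0.1162, 0.0503]
tool_rot: [-1.981, -2.437, 0.004]
contact_force: [-1.9, -3.2, 4.2]
opening: 0.0152
grip_force: 26.3
t: 20.15
tool_pos: [0.5231, -0.1045, 0.0502]
tool_rot: [-1.981, -2.436, 0.001]
contact_force: [0.6, 0.4, 4.6]
opening: 0.0149
grip_force: 25.0
t 20.15 pos [ 0.5231 -0.1045  0.0502] shift [0.1165 0.0278 0.0263] turn [-0.0013 -0.0008  0.0005]
F_tool [ 0.2  0.7 -4.6]
```

```bash
python3 -m jog '[[[0.001,0.002,0],[0,0,0]],[[0.002,0.004,0],[0,0,0]],[[0.002,0.004,0],[0,0,0]]]'; python3 f.py; python3 -m jog '[[[0.001,0.002,0],[0,0,0]],[[0.0015,0.003,0],[0,0,0]],[[0.0015,0.003,0],[0,0,0]]]';python3 f.py
```

```text
t: 20.45
tool_pos: [0.5261, -0.1023, 0.0502]
tool_rot: [-1.981, -2.436, 0.002]
contact_force: [0.3, -0.8, 5.0]
opening: 0.0153
grip_force: 24.9
t 20.45 pos [ 0.5261 -0.1023  0.0502] shift [0.1149 0.0244 0.0262] turn [-0.0019 -0.0003  0.0002]
F_tool [-0.9  0.2 -5. ]
t: 20.75
tool_pos: [0.5285, -0.1005, 0.0502]
tool_rot: [-1.981, -2.436, 0.003]
contact_force: [-0.5, -0.6, 5.5]
opening: 0.0148
grip_force: 25.1
t 20.75 pos [ 0.5285 -0.1005  0.0502] shift [0.1136 0.0217 0.0262] turn [-0.0024 -0.0001  0.0002]
F_tool [-0.5 -0.7 -5.5]
```

```bash
python3 -m jog '[[[0.0007,0.001,0],[0,0,0]],[[0.0007,0.001,0],[0,0,0]]]'; python3 f.py; python3 -m jog '[[[0.0007,0.001,0],[0,0,0]],[[0.0007,0.001,0],[0,0,0]]]'; python3 f.py;python3 -m jog '[[[0.0007,0.001,0],[0,0,0]],[[0.0007,0.001,0],[0,0,0]]]'; python3 f.py
```

```text
t: 20.95
tool_pos: [0.529, -0.0999, 0.0502]
tool_rot: [-1.981, -2.436, 0.004]
contact_force: [-0.7, -2.0, 6.5]
opening: 0.0153
grip_force: 25.2
t 20.95 pos [ 0.529  -0.0999  0.0502] shift [0.1132 0.0211 0.0261] turn [-0.0032  0.0003 -0.    ]
F_tool [-1.8 -1.1 -6.5]
t: 21.15
tool_pos: [0.5292, -0.0997, 0.0502]
tool_rot: [-1.981, -2.436, 0.008]
contact_force: [-4.1, -4.7, 7.3]
opening: 0.015
grip_force: 25.4
t 21.15 pos [ 0.5292 -0.0997  0.0502] shift [0.1131 0.0209 0.0259] turn [-0.0051  0.0014  0.0003]
F_tool [-3.7 -5.  -7.2]
t: 21.35
tool_pos: [0.5294, -0.0995, 0.0501]
tool_rot: [-1.98, -2.435, 0.011]
contact_force: [-7.3, -7.1, 9.8]
opening: 0.015
grip_force: 25.7
t 21.35 pos [ 0.5294 -0.0995  0.0501] shift [0.113  0.0208 0.0257] turn [-0.0072  0.0024  0.0005]
F_tool [-5.5 -8.6 -9.7]
```

The arm bears on the stone. I'll ease off the extra push, then let go.

```bash
python3 -m jog '[[[-0.0012,-0.0018,0],[0,0,0]],[[-0.0012,-0.0018,0],[0,0,0]]]'; python3 f.py; python3 -m jog '[[[0,0,0],[0,0,0]],[[0,0,0],[0,0,0]],[[0,0,0],[0,0,0]],[[0,0,0],[0,0,0]]]' 0.8; python3 -m jog '[[[0,0,-0.03],[0,0,0]],[[0,0,-0.07],[0,0,0]],[[0.04,-0.01,-0.11],[0,0,0]],[[0.08,-0.05,-0.13],[0,0,0]],[[0.08,-0.05,-0.13],[0,0,0]]]';python3 -m jog '[[[0,0,0],[0,0,0]],[[0,0,0],[0,0,0]],[[0,0,0],[0,0,0]]]'; python3 - <<'E'
from h import *
w=save("wrist","w9")
cv2.imwrite("pics/w9b.png",cv2.resize(w["image"],(800,600),interpolation=cv2.INTER_CUBIC))
E
```

```text
t: 21.55
tool_pos: [0.529, -0.0999, 0.0502]
tool_rot: [-1.982, -2.435, 0.004]
contact_force: [-2.2, -1.9, 6.7]
opening: 0.0151
grip_force: 25.2
t 21.55 pos [ 0.529  -0.0999  0.0502] shift [0.1132 0.021  0.0261] turn [-0.0031  0.0002 -0.0005]
F_tool [-1.4 -2.6 -6.6]
t: 21.95
tool_pos: [0.5287, -0.0988, 0.0492]
tool_rot: [-1.98, -2.434, 0.003]
contact_force: [-0.5, -0.1, 0.0]
opening: 0.0683
grip_force: 0.0
t: 22.45
tool_pos: [0.4637, -0.0295, 0.1827]
tool_rot: [1.98, 2.438, 0.001]
contact_force: [0.1, 0.6, -0.1]
opening: 0.0684
grip_force: 0.0
t: 22.75
tool_pos: [0.4645, -0.0314, 0.1792]
tool_rot: [-1.981, -2.434, 0.004]
contact_force: [-0.4, 0.6, -0.9]
opening: 0.0679
grip_force: 0.0
```

View pics/w9b.png

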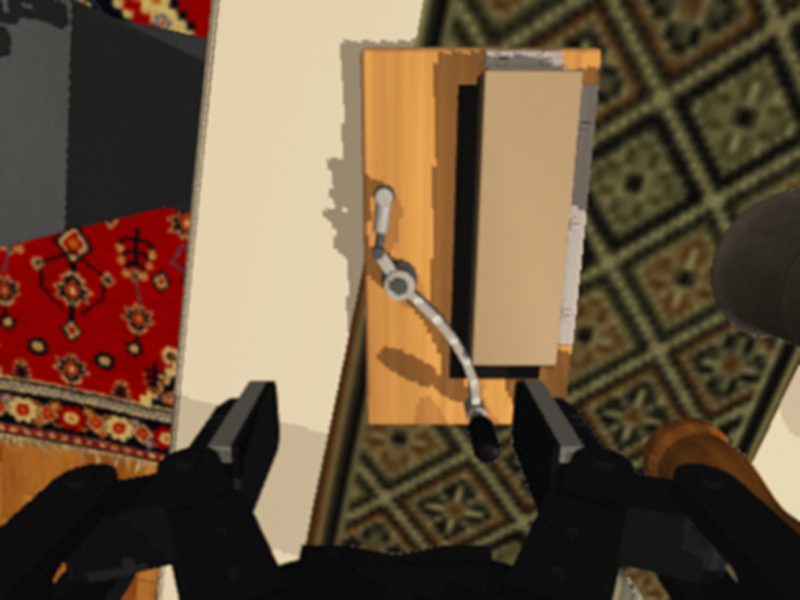

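The arm presses on the stone near (472,360). The stone is square against the stop and the long edge, and the gripper is clear. Handing in.

```bash
python3 -c "
from station import job
print(job.finish_job())"
```

```text
the job is handed in; nothing more can be done
None
```

The job is handed in, but no verdict came back; in my last picture and force readings the whetstone was against both fixed edges, the sprung arm rested on it after being eased shut, nothing else had been touched, and it took about 23 s.

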